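Check the hanging load cell with the large weight

ROBOT

A 6-joint arm with a two-finger parallel gripper is mounted at the origin on the work surface. World frame = base frame: x ahead of the robot, y to its left, z up, the work surface at z = 0. Lengths are in m, angles in rad, forces in N, time in s.
With the tool pointing down it reaches from about 0.35 to 0.975 m from the base axis. Payload 17.4 kg.
Tool frame: the origin (TCP) lies midway between the tips of the shut fingers; the grasp point (between the pads) lies 19 mm behind it (arm.grip_depth is the distance from the TCP to the grasp point, in m); z points along the fingers, y is the line along which they close (so a half turn about z gives the same grasp; the last joint's range is limited). The gripper opens to 85 mm and grips with 20 to 120 N. Pads are 22 mm wide; open, the fingers measure 114 mm over their backs; the gripper's body (76 mm by 85 mm) begins 54 mm behind the grasp point. The pads swing forward as they close: fully open they stand 13 mm farther back than shut.
Start: joints at [1.19, 0.116, 1.442, -0, 1.584, -0.038], TCP at [0.227, 0.636, 0.199] pointing down, gripper open.
Joint ranges: [-2.83, 2.83], [-0.83, 2.19], [0.07, 2.5], [-1.14, 4.28], [0.01, 3], [-2.97, 2.97]. Speed limits (rad/s): [1.89, 1.89, 2.22, 3.14, 3.14, 3.14].

INTERFACE

Orientations are given as [roll, pitch, yaw] about the fixed x, y, z axes, in that order (R = Rz(yaw) Ry(pitch) Rx(roll)).
In Python, from cell import arm gives the robot as it stands. The module is installed in compiled form; this text tells all that it offers.
- The arm moves only by the tool apply_moves, never from a script. Its argument "commands" is a list of rows, each a list of 7 numbers: the turn, a rotation vector about the tool's x, y, z in units of 1.5 rad (1.0 is 1.5 rad), then the shift along the tool's x, y, z in units of 400 mm (1.0 is 400 mm), then the closure, from -1 (fully open) to 1 (shut). A call has 1 to 12 rows; each row shifts and turns the commanded pose from where the row before left it, along the tool's axes as they then stand; what a row does not reach is not made up. A row lasts 1/10 s, in which the tool goes at most 50 mm and 8.59 degrees, less where a joint would pass 70% of its speed; a pose out of reach is approached as far as the arm can. A call with a number of a shift or a turn outside -1 to 1 is refused whole. A call with a gripper value outside its range is refused whole. The fingers move at their own pace and stop on an object; "force" is the grip in N (left out, the last holds). Time passes only in rows, so rows that do not move let the fingers close. It gives the time, the measured TCP pose, the force, the opening and the grip force at its end, in the units of the state.
- arm.observe(): the state, without advancing time (a new reading comes with each control period).
- arm.capture(name): name is "scene" or "top"; returns a dict with "image" (400x640x3 uint8, red, green, blue), "z_map" (400x640 float32, m along the optical axis (not along the pixel's ray), 0 where there is no reading), "fx", "fy", "cx", "cy" (pixels), "rvec" (rotation vector, rad) and "tvec" (3), from world to camera coordinates, as OpenCV has them. Camera axes: x right, y down, z forward; pixel columns grow to the right and rows downward; lengths in m; the calibration is good to about 2 mm. A picture is of the moment at which its call begins.
- arm.close_job(): hands the job in; it is judged then, once.
The state is a dict: "time_s": time; "joint_pos": joint angles; "qvel": joint speeds; "tau": joint torques, N m; "ee_pos": TCP position; "eef_rot": TCP orientation; "ft_force": force on the tool from outside, world axes, zero at the start; "ft_torque": the same for the moment, N m; "grip_width": opening from 0.0 (shut) to 1.0 (fully open); "finger_force": force on a finger pad.
Only numpy, scipy, OpenCV 4.12 (cv2) and the standard library are available. Lean on these libraries where they do the work, as an engineer would, in place of code of your own. Each camera call takes 0.05 s, during which the arm holds its last target. There are 200 camera calls.

TASK

Check the load cell: take the larger of the two handled check weights, hang it by its handle in the dip of the hook on the load-cell stand, setting it down gently, and let go. Once it hangs still, press the round key on the readout console fully down and release it. The weight stays hanging on the hook, and everything else on the table stays where it stands.

Things in the scene. Friction and masses are not known exactly. Their poses are not given: they have to be found in the camera images.
- large_weight: The larger check weight, about 0.6 kg, standing: steel disc 64 mm across, 24 mm high, with an upright flat aluminium handle plate, 10 mm thick (body x) and 72 mm wide (y), centred on it, top 122 mm above the underside. A window 52 mm wide goes through the plate along x, from 36 to 86 mm up; above it a solid grip band, 86 to 122 mm up. Origin: centre of the underside; z up.
- large_weight_window (a point): Centre of the window in the large weight's handle, 61 mm above its underside. Pinch the band above the window from above, across its 10 mm thickness, with the fingertips staying above the window, so that the hook can enter under them.
- small_weight: The smaller check weight, same form, not wanted: disc 46 mm across and 18 mm high, handle plate 54 mm wide, 10 mm thick, top at 80 mm. Origin: centre of the underside. The two weights stand to the left and right of the console, either way round.
- stand: The load-cell stand, fixed: base plate 18 mm high reaching 55 mm from the column's axis, grey column 45 x 60 mm, 228 mm high, and on its side towards the robot (its -x) an aluminium load cell, 32 mm square, top at 222 mm, which with its collar ends 71 mm from the axis and carries the steel hook, free above and below. Origin: on the column's axis at table height; z up.
- hook_seat (a point): Top of the hook at its dip, where the handle is to rest: 200 mm high, 115 mm from the column's axis. The hook is a 10 mm round rod along the stand's -x: down 10 mm from the cell to the dip, then almost level, then turned up over its last 13 mm to a round tip, 50 mm beyond the dip and 11 mm higher. Hung here, the large weight's underside is 114 mm above the table.
- console: The readout console, fixed: white box 120 (x) x 150 (y) x 45 mm high with a dark display and one large round black key in a grey housing. Origin: centre of the underside.
- record_top (a point): Centre of the top of the console's round key (36 mm across), which is pressed straight down.
- record (a joint): Travel of the key: 0 is up, 0.006 m fully down; sprung, about 5 N when fully down, comes back up by itself.
- hub: Bystander: dark steel flanged hub, flange 90 mm across, 85 mm high, standing. Origin: centre of the underside.
- vblock: Bystander: dark steel V-block, 70 x 50 x 48 mm. Origin: centre of the underside.
- ring_gauge: Bystander: steel ring gauge lying flat, 80 mm across, 24 mm high. Origin: centre of the underside.
- plug_gauge: Bystander: steel plug gauge standing on end, 30 mm thick with a 36 mm head, 75 mm high. Origin: centre of the underside.
There are look-alikes about, which are no part of the job. Several things have the shape of the console; the one meant has the colours described above.

How it is judged:
On the way, in this order (a step that is already met when the one before it is completed fails the run):
1. the large weight hangs still by its handle in the dip of the hook, let go (contact force between large_weight and stand above 2.5 N and contact force between the fingers and large_weight below 0.1 N and height (world z) of large_weight above 0.06 m and angle between large_weight's own z axis and vertical below 0.25 rad and linear speed of large_weight below 0.05 m/s and x of hook_seat in the frame of large_weight between -0.022 and 0.022 m and y of hook_seat in the frame of large_weight between -0.022 and 0.022 m and z of hook_seat in the frame of large_weight between 0.06 and 0.096 m), for 0.3 s.
2. the console's key is pressed fully down while the weight hangs still (all of step 1 and value of joint record above 0.0045 m), for 0.05 s.
At the end, for the whole second after the job is handed in: The large weight hangs released on the hook, the dip touching the top edge of its handle window, within 22 mm of the handle's middle each way, within 14 degrees of upright, slower than 50 mm/s; the key, pressed 4.5 mm or more after that, is up again (under 1.5 mm) (all of step 1 and value of joint record below 0.0015 m).
It fails at once if one of the bystanders (small weight, hub, V-block, ring gauge, plug gauge) is shifted by more than 25 mm (distance of any of small_weight, hub, vblock, ring_gauge, plug_gauge from where it was at the start of the episode above 0.025 m).
It fails at once if the large weight strikes or is pressed on the stand with more than 60 N (contact force between large_weight and stand above 60 N).
It also fails if it takes over 53 s, if anything falls off the work surface, if the arm or the gripper's body presses on something with over 40 N, if the wrist force passes 120 N, or if a joint passes its speed limit or range.

## Working session

There is one attempt and no reset: what is moved stays moved. The work goes in short steps, Python scripts to look and compute and a tool call to move; the robot and the scene stay as the last step left them, time stands still between calls to the robot, and variables do not carry over. Pictures are saved under pics/ and viewed, at most 10 in all, crops included, and the job is handed in when it is done.

Besides the shell and the picture viewer there is one more tool, called by a JSON object that holds its "name" and its "arguments", one argument or row to a line. apply_moves: Moves the arm, as the interface text tells. Its arguments: {"type":"object","properties":{"commands":{"type":"array"},"force":{"type":"number"}},"required":["commands"]}

```bash
mkdir -p pics
cat > h.py <<'E'
import numpy as np, cv2
from cell import arm
def cap(n):
    c=arm.capture(n); R=cv2.Rodrigues(np.array(c['rvec'],float))[0]; t=np.array(c['tvec'],float).ravel()
    v,u=np.mgrid[0:400,0:640]; z=c['z_map'].astype(float)
    P=np.stack([(u-c['cx'])/c['fx']*z,(v-c['cy'])/c['fy']*z,z],-1)
    W=(P-t)@R; W[z==0]=np.nan
    return c,W
E
python3 - <<'E'
from h import *
print(arm.observe())
for n in ("scene","top"):
    c,W=cap(n); cv2.imwrite(f'pics/{n}0.png',c['image'][:,:,::-1]); np.save(n+'W.npy',W); np.save(n+'I.npy',c['image'])
    R=cv2.Rodrigues(np.array(c['rvec'],float))[0]; print(n,c['fx'],c['cx'],c['cy'],-R.T@np.array(c['tvec']).ravel(),R.tolist(),np.isnan(W[...,0]).mean())
E
```

```text
{'time_s': 0.0, 'joint_pos': array([ 1.19021487e+00,  1.16497100e-01,  1.44224586e+00,  5.36049983e-06,
        1.58404128e+00, -3.78353748e-02]), 'qvel': array([ 0.00099965,  0.00151146, -0.00082252, -0.00048726,  0.0012279 ,
       -0.00119375]), 'tau': array([ 7.97260327e-05, -7.32011175e+01, -6.32474971e+01,  9.89500995e-05,
        6.36567434e-03, -8.29147166e-05]), 'ee_pos': array([0.22679313, 0.63551201, 0.19826676]), 'eef_rot': array([-3.14040212e+00, -5.04297453e-05,  2.79884661e+00]), 'ft_force': array([-0.40046043,  0.3008128 ,  0.29219153]), 'ft_torque': array([-0.00382463, -0.02711579, -0.00275579]), 'finger_force': 0.0, 'grip_width': 0.9994804066199365}
scene 409.61332553166466 323.6115249935372 200.83583404169218 [ 0.95879964 -0.65458585  0.89025659] [[0.8414709839873539, 0.5402794822528514, 0.004966302844661069], [0.38417977882200516, -0.5918361664918437, -0.708615445482607], [-0.3799111483644949, 0.5981872893073115, -0.7055774133711632]] 0.00385546875
top 368.53434549680514 323.33426269858063 205.38124121955926 [ 0.40045087 -0.0113844   1.39662628] [[-0.028511962690953907, -0.9995898176511169, -0.002695260973786348], [-0.9931328363849701, 0.028633645761417026, -0.1134340496691977], [0.11346469617221903, -0.0005574752163578153, -0.9935418722650441]] 0.00409375
```

View pics/scene0.png

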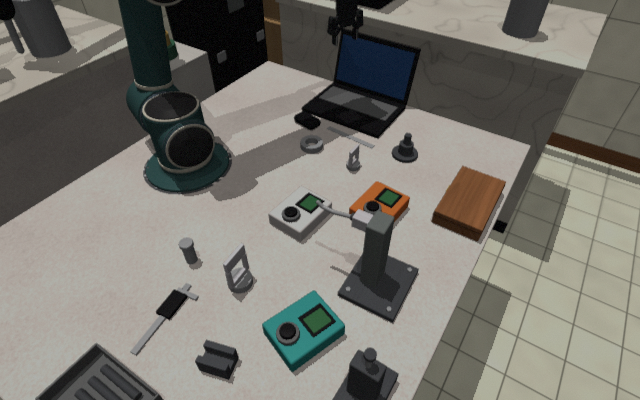

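View pics/top0.png

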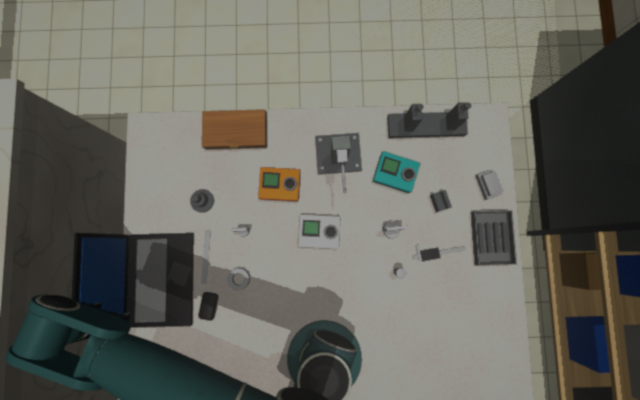

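The scene view shows the large weight at about (238,270), the white console at (300,212) and the stand at (378,265) with its hook reaching left to (322,206). In the top view these are at (392,229), (319,231), (338,152) and hook tip (345,190). The small weight is at top (241,230).

Run:
```python
from h import *
def rect(p): 
    r=cv2.minAreaRect(p[:,:2].astype(np.float32)*1000); return np.round(r[0],1),np.round(r[1],1),round(r[2],1)
for n,wb,hb in (("scene",(215,240,260,298),(310,190,372,235)),("top",(370,205,415,250),(325,155,360,205))):
    W=np.load(n+'W.npy'); I=np.load(n+'I.npy').astype(int)
    def sub(b): return W[b[1]:b[3],b[0]:b[2]].reshape(-1,3)
    p=sub(wb); 
    for lo,hi in ((.012,.03),(.03,.085),(.09,.13),(.115,.13)):
        q=p[(p[:,2]>lo)&(p[:,2]<hi)]; print(n,'weight',lo,len(q),q.mean(0).round(4),rect(q))
        if len(q)>5:
            c=q[:,:2]-q[:,:2].mean(0); s=np.linalg.svd(c,full_matrices=False); print('  dir',np.degrees(np.arctan2(s[2][0,1],s[2][0,0])).round(1),(s[1]/np.sqrt(len(q))).round(4))
    print('  maxz',np.nanmax(p[:,2]))
    P=W.reshape(-1,3)
    # hook: z .185..0.225, region
    q=sub(hb); q=q[(q[:,2]>.18)&(q[:,2]<.235)]; print(n,'hook pts',len(q)); 
    q=q[np.argsort(q[:,0])]; print(q[::max(1,len(q)//25)].round(3).tolist())
    col=W[(W[...,2]>.215)&(W[...,2]<.24)&(W[...,0]>.4)&(W[...,0]<.9)&(abs(W[...,1])<.2)]; print(n,'coltop',len(col),rect(col),np.median(col[:,2]))
    # console white
    m=(I.min(-1)>120)&(I.max(-1)-I.min(-1)<25)&(W[...,2]>.035)&(W[...,2]<.055)&(abs(W[...,1])<.15)&(W[...,0]>.2)&(W[...,0]<.65)
    q=W[m]; print(n,'console',len(q),rect(q),np.median(q[:,2]))
    k=(I.max(-1)<60)&(W[...,2]>.035)&(W[...,2]<.08)&(abs(W[...,1])<.12)&(W[...,0]>.2)&(W[...,0]<.5); 
    nn,l,st,ce=cv2.connectedComponentsWithStats(k.astype(np.uint8))
    for i in range(1,nn):
        if st[i,4]>5: q=W[l==i]; print('  dark',ce[i].round(1),st[i,4],np.median(q,0).round(4),rect(q),np.nanmax(q[:,2]).round(4))
    a=cv2.resize(np.load(n+'I.npy')[(180 if n=="scene" else 140):(300 if n=="scene" else 260),(200 if n=="scene" else 280):(400 if n=="scene" else 430)][:,:,::-1],None,fx=4,fy=4,interpolation=cv2.INTER_CUBIC); cv2.imwrite(f'pics/{n}c.png',a)
```

```text
scene weight 0.012 323 [ 0.469  -0.267   0.0224] (array([ 463.3, -265.6]), array([57.1, 68.4]), 24.2)
  dir -49.1 [0.0182 0.0144]
scene weight 0.03 232 [ 0.4621 -0.2679  0.0497] (array([ 460.1, -265.1]), array([12.5, 75.2]), 5.3)
  dir -85.3 [0.0266 0.0033]
scene weight 0.09 296 [ 0.4632 -0.2688  0.1106] (array([ 460.8, -266.7]), array([12.1, 71.7]), 6.0)
  dir -85.9 [0.0216 0.0029]
scene weight 0.115 129 [ 0.4616 -0.2676  0.1205] (array([ 460.8, -266.5]), array([12.1, 71.3]), 6.0)
  dir -84.8 [0.0208 0.0032]
  maxz 0.124949779761124
scene hook pts 567
[[0.575, -0.084, 0.209], [0.586, -0.084, 0.204], [0.6, -0.087, 0.194], [0.612, -0.085, 0.2], [0.624, -0.082, 0.197], [0.637, -0.081, 0.2], [0.65, -0.084, 0.203], [0.663, -0.084, 0.204], [0.673, -0.079, 0.216], [0.679, -0.094, 0.207], [0.682, -0.095, 0.212], [0.685, -0.095, 0.204], [0.687, -0.078, 0.22], [0.691, -0.096, 0.205], [0.693, -0.076, 0.224], [0.696, -0.066, 0.22], [0.698, -0.071, 0.223], [0.701, -0.093, 0.215], [0.703, -0.07, 0.219], [0.707, -0.095, 0.22], [0.709, -0.09, 0.221], [0.712, -0.067, 0.221], [0.718, -0.079, 0.225], 
[... 1343 characters left out ...]
0.08, 0.208], [0.655, -0.083, 0.207], [0.662, -0.084, 0.204], [0.669, -0.074, 0.203], [0.671, -0.087, 0.208], [0.676, -0.084, 0.216], [0.677, -0.09, 0.224], [0.678, -0.07, 0.222], [0.679, -0.081, 0.204], [0.682, -0.084, 0.22], [0.685, -0.084, 0.221], [0.686, -0.068, 0.217], [0.688, -0.067, 0.224], [0.691, -0.071, 0.223], [0.692, -0.087, 0.218], [0.695, -0.062, 0.209], [0.698, -0.081, 0.223], [0.699, -0.061, 0.218]]
top coltop 379 (array([716.8, -74.8]), array([59.1, 89.4]), 88.1) 0.22573024206449468
top console 864 (array([459.8,   7. ]), array([149.7, 118.8]), 85.5) 0.044531194358796586
  dark [330.3 230.3] 34 [ 0.4621 -0.0338  0.0668] (array([461.7, -35.6]), array([25.4, 17. ]), 79.0) 0.07
```

View pics/scenec.png

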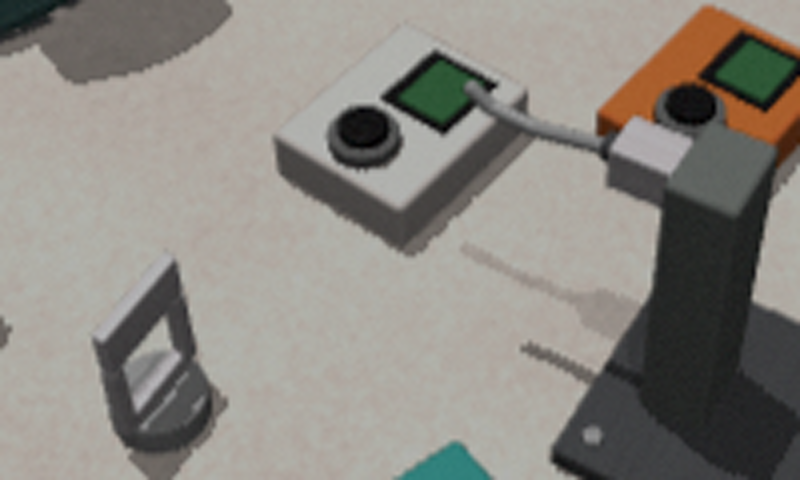

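View pics/topc.png

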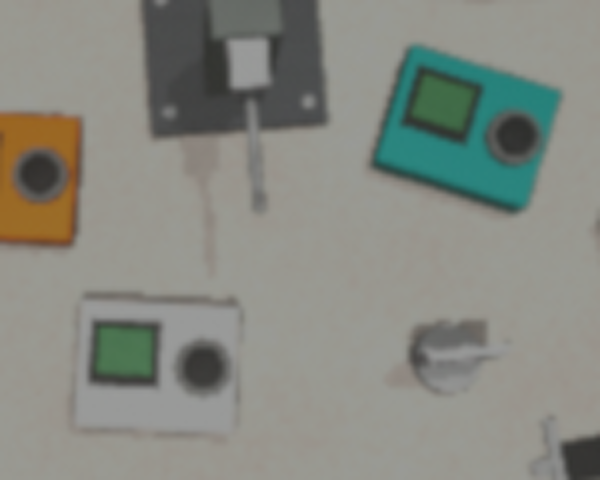

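The crops confirm the plate's window faces along x, the hook points at the robot, and the white console's black key is at crop (365,128) in the scene view and (205,367) in the top view. The measured sizes match those given:

| Item | Measured position (m) | Yaw |
|---|---|---|
| Large weight | (0.461, -0.265), band top 0.122 | 5° |
| Hook dip | (0.625, -0.082) | about 2.5° |
| Key | (0.460, -0.038, 0.067) | – |

First I raise the tool and turn it to the weight.

{"name": "apply_moves", "arguments": {
  "commands": [
    [0,0,0.095,0,0,-0.03,-1],
    [0,0,0.095,0,0,-0.03,-1],
    [0,0,0.095,0,0,-0.03,-1],
    [0,0,0.095,0,0,-0.03,-1],
    [0,0,0.095,0,0,-0.03,-1],
    [0,0,0.095,0,0,-0.03,-1],
    [0,0,0.095,0,0,-0.03,-1],
    [0,0,0.095,0,0,-0.03,-1]
  ],
  "force": 60
}}

```text
time_s: 0.9
ee_pos: [0.2269, 0.6356, 0.2951]
eef_rot: [-3.141, 0.001, 1.653]
ft_force: [-0.2, -0.1, 1.0]
grip_width: 1.002
finger_force: 0.0
```

{"name": "apply_moves", "arguments": {
  "commands": [
    [0,0,0,-0.1,0.04,0,-1],
    [0,0,0,-0.1,0.04,0,-1],
    [0,0,0,-0.1,0.04,0,-1],
    [0,0,0,-0.1,0.04,0,-1],
    [0,0,0,-0.1,0.04,0,-1],
    [0,0,0,-0.1,0.04,0,-1],
    [0,0,0,-0.1,0.02,0,-1],
    [0,0,0,-0.1,0.02,0,-1],
    [0,0,0,-0.1,0.02,0,-1],
    [0,0,0,-0.1,0.02,0,-1],
    [0,0,0,-0.1,0.02,0,-1],
    [0,0,0,0,0,0,-1]
  ]
}}

```text
time_s: 2.1
ee_pos: [0.4019, 0.206, 0.2951]
eef_rot: [3.141, 0.001, 1.655]
ft_force: [-0.2, -0.0, 0.2]
grip_width: 0.998
finger_force: 0.0
```

{"name": "apply_moves", "arguments": {
  "commands": [
    [0,0,0,-0.1,0.004,0,-1],
    [0,0,0,-0.1,0.004,0,-1],
    [0,0,0,-0.1,0.004,0,-1],
    [0,0,0,-0.1,0.004,0,-1],
    [0,0,0,-0.1,0.004,0,-1],
    [0,0,0,-0.1,0.004,0,-1],
    [0,0,0,-0.1,0.004,0,-1],
    [0,0,0,-0.1,0.004,0,-1],
    [0,0,0,-0.1,0.004,0,-1],
    [0,0,0,-0.1,0.004,0,-1],
    [0,0,0,-0.1,0.004,0,-1],
    [0,0,0,-0.087,0.004,0,-1]
  ]
}}

```text
time_s: 3.3
ee_pos: [0.462, -0.2635, 0.2946]
eef_rot: [-3.141, -0.0, 1.658]
ft_force: [0.4, 0.1, -0.3]
grip_width: 0.999
finger_force: 0.0
```

{"name": "apply_moves", "arguments": {
  "commands": [
    [0,0,0,0,0,0.05,-1],
    [0,0,0,0,0,0.07,-1],
    [0,0,0,0,0,0.07,-1],
    [0,0,0,0,0,0.05,-1],
    [0,0,0,0,0,0,-1]
  ]
}}

```text
time_s: 3.8
ee_pos: [0.4612, -0.2609, 0.1959]
eef_rot: [-3.138, -0.003, 1.659]
ft_force: [0.1, 0.4, -0.2]
grip_width: 0.999
finger_force: 0.0
```

{"name": "apply_moves", "arguments": {
  "commands": [
    [0,0,0,-0.01,0,0.06,-1],
    [0,0,0,0,0,0.06,-1],
    [0,0,0,0,0,0.06,-1],
    [0,0,0,0,0,0.05,-1],
    [0,0,0,0,0,0.025,-1],
    [0,0,0,0,0,0,-1]
  ]
}}

```text
time_s: 4.4
ee_pos: [0.4622, -0.2656, 0.0968]
eef_rot: [-3.141, -0.001, 1.659]
ft_force: [-0.6, 0.7, 0.3]
grip_width: 1.001
finger_force: 0.0
```

{"name": "apply_moves", "arguments": {
  "commands": [
    [0,0,0,0,0,0,1],
    [0,0,0,0,0,0,1],
    [0,0,0,0,0,0,1],
    [0,0,0,0,0,0,1],
    [0,0,0,0,0,0,1],
    [0,0,0,0,0,0,1],
    [0,0,0,0,0,0,1],
    [0,0,0,0,0,0,1]
  ],
  "force": 60
}}

```text
time_s: 5.2
ee_pos: [0.4622, -0.2659, 0.097]
eef_rot: [-3.142, -0.0, 1.659]
ft_force: [-0.1, -0.5, 0.9]
grip_width: -0.002
finger_force: 0.0
```

{"name": "apply_moves", "arguments": {
  "commands": [
    [0,0,0,0,0,-0.02,1],
    [0,0,0,0,0,-0.05,1],
    [0,0,0,0,0,-0.06,1],
    [0,0,0,0,0,-0.06,1],
    [0,0,0,0,0,-0.06,1],
    [0,0,0,0,0,-0.06,1],
    [0,0,0,0,0,-0.03,1],
    [0,0,0,0,0,-0.015,1],
    [0,0,0,0,0,0,1],
    [0,0,0,0,0,0,1]
  ]
}}

```text
time_s: 6.2
ee_pos: [0.462, -0.2657, 0.2379]
eef_rot: [-3.141, -0.001, 1.659]
ft_force: [-0.6, 0.8, -0.8]
grip_width: -0.004
finger_force: 0.0
```

Run:
```python
from h import *
print(arm.observe())
c,W=cap("scene"); cv2.imwrite('pics/s1.png',cv2.resize(c['image'][60:300,160:460][:,:,::-1],None,fx=2,fy=2))
np.save('W1.npy',W)
c,T=cap("top")
for n,V in (("s",W),("t",T)):
    q=V[(abs(V[...,0]-.462)<.05)&(abs(V[...,1]+.265)<.05)&(V[...,2]>.13)&(V[...,2]<.27)]
    print(n,len(q),np.nanpercentile(q,[1,50,99],axis=0).round(4).tolist())
    h=V[(V[...,0]>.573)&(V[...,0]<.66)&(abs(V[...,1]+.083)<.02)&(V[...,2]>.18)&(V[...,2]<.22)]
    print('hookfit y=a x+b',len(h),np.polyfit(h[:,0],h[:,1],1),h[:,1].mean())
q=W[(abs(W[...,0]-.462)<.05)&(abs(W[...,1]+.265)<.05)&(W[...,2]>.19)&(W[...,2]<.285)]
k=q[(q[:,2]<.23)]
print(np.percentile(k,[2,50,98],axis=0).round(4).tolist());
```

```text
{'time_s': 6.2, 'joint_pos': array([-5.69798027e-01, -2.01873099e-01,  1.68702393e+00, -3.28038316e-06,
        1.65774060e+00, -6.57787939e-01]), 'qvel': array([-0.00172491,  0.00407894,  0.0049465 ,  0.00076615,  0.00082325,
        0.00129362]), 'tau': array([ 7.56207533e-03, -4.76555085e+01, -6.49931717e+01, -3.41880368e-04,
        4.74508479e-02, -5.05414027e-05]), 'ee_pos': array([ 0.46204112, -0.26573876,  0.23792436]), 'eef_rot': array([-3.14056287e+00, -7.91443345e-04,  1.65878555e+00]), 'ft_force': array([-0.60451276,  0.84825715, -0.75484413]), 'ft_torque': array([ 0.00834423, -0.006305  , -0.03708552]), 'finger_force': 0.0, 'grip_width': -0.003583408469030285}
s 0 [nan, nan, nan]
hookfit y=a x+b 151 [ 0.04563676 -0.11238718] -0.08421945739102674
t 0 [nan, nan, nan]
hookfit y=a x+b 76 [ 0.042359   -0.10714836] -0.08095343489767183
  return np.nanmean(a, axis, out=out, keepdims=keepdims)
Traceback (most recent call last):
IndexError: index -1 is out of bounds for axis 0 with size 0
```

View pics/s1.png

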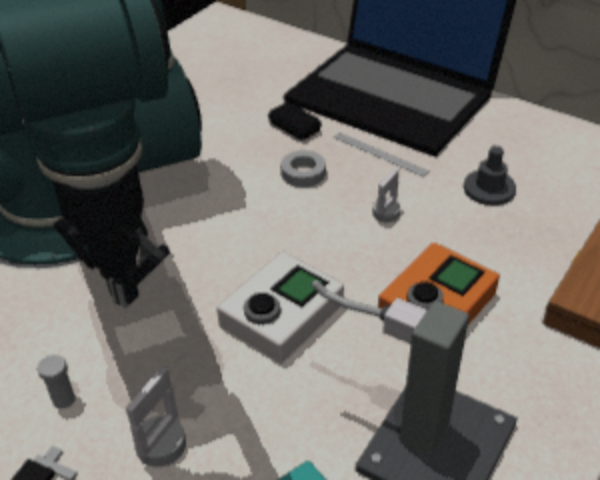

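The gripper shut beside the weight: at crop (125,295) the fingers are empty, and the weight still stands at (155,420). I'll measure the fingertips with the camera and compare them with the reported pose.

Run:
```python
from h import *
o=arm.observe(); print(o['ee_pos'])
for n in ("scene","top"):
    c,W=cap(n)
    e=np.array([o['ee_pos']]); uv=cv2.projectPoints(e,np.array(c['rvec'],float),np.array(c['tvec'],float),np.array([[c['fx'],0,c['cx']],[0,c['fy'],c['cy']],[0,0,1]]),None)[0].ravel(); print(n,'proj tcp',uv)
    x0,y0=int(uv[0]),int(uv[1])
    I=c['image'].astype(int)
    m=(W[...,2]>.15)&(W[...,2]<.34)&(W[...,0]>.25)&(W[...,0]<.56)&(W[...,1]<-.1)&(W[...,1]>-.45)
    q=W[m]; print(len(q))
    for lo in np.arange(.15,.34,.015):
        s=q[(q[:,2]>=lo)&(q[:,2]<lo+.015)]
        if len(s): print(lo.round(3),len(s),s.min(0).round(3),np.median(s,0).round(3),s.max(0).round(3))
    p=W[(abs(W[...,0]-.461)<.06)&(abs(W[...,1]+.265)<.06)&(W[...,2]>.1)&(W[...,2]<.13)]; print('weight top',len(p),np.median(p,0) if len(p) else '')
```

```text
[ 0.4620021  -0.26571363  0.23785424]
scene proj tcp [225.50019057 220.02044141]
453
0.27 49 [ 0.447 -0.278  0.271] [ 0.467 -0.274  0.281] [ 0.476 -0.259  0.285]
0.285 69 [ 0.449 -0.278  0.285] [ 0.469 -0.273  0.293] [ 0.476 -0.258  0.3  ]
0.3 47 [ 0.439 -0.28   0.301] [ 0.463 -0.276  0.307] [ 0.477 -0.269  0.315]
0.315 160 [ 0.422 -0.284  0.316] [ 0.471 -0.277  0.323] [ 0.499 -0.254  0.33 ]
0.33 128 [ 0.417 -0.284  0.33 ] [ 0.475 -0.277  0.336] [ 0.51  -0.249  0.34 ]
weight top 234 [ 0.46349394 -0.26876636  0.11743689]
top proj tcp [404.64788658 225.43445614]
14
0.315 7 [ 0.423 -0.264  0.321] [ 0.432 -0.256  0.324] [ 0.438 -0.255  0.329]
0.33 7 [ 0.417 -0.259  0.33 ] [ 0.429 -0.257  0.334] [ 0.435 -0.256  0.338]
weight top 14 [ 0.45799904 -0.23283916  0.11915544]
```

The xy position agrees, but the real fingertips are at z ≈ 0.271 against a reported 0.238. The reported z is about 33 mm low, which also explains closing above the band. I open and descend to reported z ≈ 0.064, which puts the real tips at ≈ 0.097.

{"name": "apply_moves", "arguments": {
  "commands": [
    [0,0,0,0,0,0,-1],
    [0,0,0,0,0,0,-1],
    [0,0,0,0,0,0,-1],
    [0,0,0,0,0,0,-1],
    [0,0,0,0,0,0.07,-1],
    [0,0,0,0,0,0.1,-1],
    [0,0,0,0,0,0.1,-1],
    [0,0,0,0,0,0.06,-1],
    [0,0,0,0,0,0.04,-1],
    [0,0,0,0,0,0.03,-1],
    [0,0,0,0,0,0.02,-1],
    [0,0,0,0,0,0.015,-1]
  ]
}}

```text
time_s: 7.6
ee_pos: [0.4626, -0.2661, 0.0653]
eef_rot: [3.141, 0.001, 1.659]
ft_force: [0.1, 0.1, 1.5]
grip_width: 0.998
finger_force: 0.0
```

{"name": "apply_moves", "arguments": {
  "commands": [
    [0,0,0,0,0,0,1],
    [0,0,0,0,0,0,1],
    [0,0,0,0,0,0,1],
    [0,0,0,0,0,0,1],
    [0,0,0,0,0,0,1],
    [0,0,0,0,0,0,1],
    [0,0,0,0,0,0,1],
    [0,0,0,0,0,0,1]
  ]
}}

```text
time_s: 8.4
ee_pos: [0.4621, -0.2661, 0.0654]
eef_rot: [-3.141, 0.0, 1.659]
ft_force: [-4.3, -0.6, 5.9]
grip_width: 0.105
finger_force: 59.3
```

Run:
```python
from h import *
c,W=cap("scene"); cv2.imwrite('pics/s2.png',cv2.resize(c['image'][200:320,190:290][:,:,::-1],None,fx=5,fy=5,interpolation=cv2.INTER_CUBIC))
```

```text
(no output)
```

View pics/s2.png

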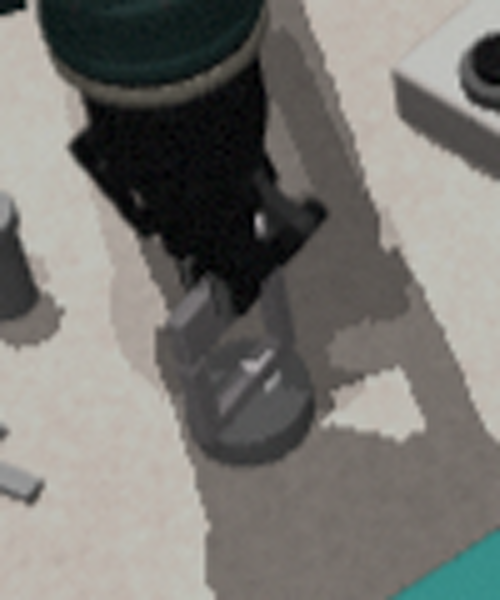

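The fingers hold the band (width about 9 mm, 59 N), with the black fingertip at crop (240,312), close to the window's top edge. I lift and measure the weight relative to the tool.

{"name": "apply_moves", "arguments": {
  "commands": [
    [0,0,0,0,0,-0.01,1],
    [0,0,0,0,0,-0.03,1],
    [0,0,0,0,0,-0.05,1],
    [0,0,0,0,0,-0.06,1],
    [0,0,0,0,0,-0.06,1],
    [0,0,0,0,0,-0.06,1],
    [0,0,0,0,0,-0.05,1],
    [0,0,0,0,0,-0.03,1],
    [0,0,0,0,0,-0.01,1],
    [0,0,0,0,0,0,1],
    [0,0,0,0,0,0,1]
  ],
  "force": 80
}}

```text
time_s: 9.55
ee_pos: [0.462, -0.2657, 0.2079]
eef_rot: [-3.14, -0.001, 1.659]
ft_force: [0.1, 0.4, -6.0]
grip_width: 0.1
finger_force: 78.3
```

Run:
```python
from h import *
o=arm.observe(); print(o['ee_pos'],o['ft_force'],o['grip_width'],o['finger_force'])
c,W=cap("scene"); cv2.imwrite('pics/s3.png',cv2.resize(c['image'][150:280,180:280][:,:,::-1],None,fx=4,fy=4,interpolation=cv2.INTER_CUBIC))
I=c['image'].astype(int)
m=(abs(W[...,0]-.462)<.06)&(abs(W[...,1]+.266)<.06)&(W[...,2]>.12)&(W[...,2]<.3)
q=W[m]; b=I[m].max(-1)
for lo in np.arange(.12,.3,.008):
    k=(q[:,2]>=lo)&(q[:,2]<lo+.008)
    for nm,g in (('dark',b<30),('lit',b>=40)):
        s=q[k&g]
        if len(s)>2: print(lo.round(3),nm,len(s),s.min(0).round(3),s.max(0).round(3))
```

```text
[ 0.46198445 -0.26568784  0.20789049] [ 0.12927751  0.36071126 -6.00387217] 0.09976641665445747 78.32042813301086
0.136 lit 14 [ 0.451 -0.296  0.141] [ 0.492 -0.262  0.144]
0.144 lit 60 [ 0.45  -0.297  0.144] [ 0.493 -0.248  0.152]
0.152 lit 56 [ 0.446 -0.298  0.152] [ 0.492 -0.245  0.16 ]
0.16 lit 297 [ 0.43 -0.3   0.16] [ 0.493 -0.228  0.168]
0.168 lit 82 [ 0.439 -0.301  0.168] [ 0.484 -0.228  0.176]
0.176 lit 96 [ 0.453 -0.302  0.176] [ 0.469 -0.231  0.184]
0.184 lit 31 [ 0.453 -0.303  0.184] [ 0.469 -0.23   0.192]
0.192 lit 35 [ 0.454 -0.302  0.192] [ 0.47  -0.231  0.2  ]
0.2 lit 28 [ 0.454 -0.302  0.2  ] [ 0.469 -0.228  0.207]
0.208 lit 34 [ 0.453 -0.302  0.208] [ 0.47  -0.23   0.216]
0.216 lit 28 [ 0.456 -0.302  0.216] [ 0.47  -0.229  0.224]
0.224 lit 34 [ 0.459 -0.302  0.224] [ 0.471 -0.23   0.232]
0.232 lit 49 [ 0.461 -0.302  0.232] [ 0.468 -0.231  0.24 ]
0.24 dark 4 [ 0.463 -0.272  0.242] [ 0.477 -0.242  0.248]
0.24 lit 46 [ 0.46  -0.301  0.24 ] [ 0.474 -0.231  0.248]
0.248 dark 15 [ 0.475 -0.272  0.249] [ 0.479 -0.259  0.255]
0.248 lit 44 [ 0.443 -0.302  0.248] [ 0.473 -0.273  0.256]
0.256 dark 19 [ 0.474 -0.273  0.256] [ 0.48  -0.257  0.264]
0.256 lit 68 [ 0.445 -0.301  0.256] [ 0.473 -0.272  0.264]
0.264 dark 24 [ 0.455 -0.278  0.264] [ 0.479 -0.267  0.271]
0.264 lit 29 [ 0.444 -0.301  0.264] [ 0.473 -0.235  0.272]
0.272 dark 17 [ 0.453 -0.277  0.273] [ 0.481 -0.267  0.279]
0.272 lit 7 [ 0.449 -0.278  0.272] [ 0.472 -0.275  0.278]
0.28 dark 38 [ 0.433 -0.281  0.28 ] [ 0.493 -0.269  0.287]
0.288 dark 103 [ 0.426 -0.283  0.288] [ 0.499 -0.254  0.296]
0.288 lit 4 [ 0.421 -0.281  0.292] [ 0.476 -0.251  0.295]
0.296 dark 35 [ 0.422 -0.282  0.296] [ 0.502 -0.256  0.3  ]
```

View pics/s3.png

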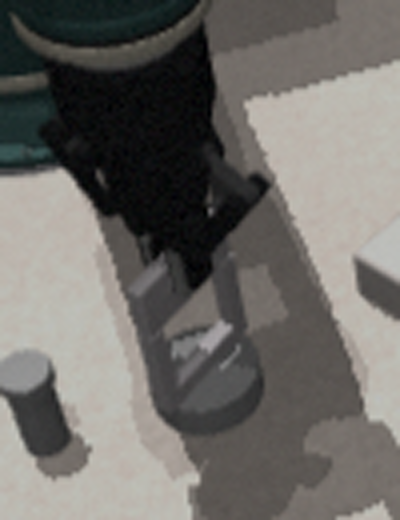

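The weight hangs straight in the grip: underside 0.142, fingertips about 0.243, roughly 14 mm above the window. Next I move in front of the hook and turn -2.5°.

{"name": "apply_moves", "arguments": {
  "commands": [
    [0,0,0,0.02,0.01,0,1],
    [0,0,0,0.04,0.012,0,1],
    [0,0,0,0.06,0.02,0,1],
    [0,0,0,0.06,0.02,0,1],
    [0,0,0,0.06,0.02,0,1],
    [0,0,0,0.06,0.02,0,1],
    [0,0,0,0.06,0.012,0,1],
    [0,0,0,0.04,0.01,0,1],
    [0,0,0,0.024,0.01,0,1],
    [0,0,0.015,0.01,0,0,1],
    [0,0,0.014,0,0,0,1],
    [0,0,0,0,0,0,1]
  ]
}}

```text
time_s: 10.8
ee_pos: [0.5003, -0.0886, 0.209]
eef_rot: [-3.141, 0.0, 1.614]
ft_force: [-1.2, -0.8, -5.8]
grip_width: 0.101
finger_force: 78.2
```

Run:
```python
from h import *
o=arm.observe(); print(o['ee_pos'],o['eef_rot'],o['ft_force'])
for n in ("scene","top"):
    c,W=cap(n)
    q=W[(W[...,0]>.46)&(W[...,0]<.54)&(abs(W[...,1]+.088)<.06)&(W[...,2]>.12)&(W[...,2]<.275)]
    s=q[(q[:,2]>.175)&(q[:,2]<.235)]; 
    print(n,len(q),q[:,2].min(),len(s))
    if len(s)>10: print(s.min(0).round(3),s.max(0).round(3),np.median(s,0).round(3), np.degrees(np.arctan(np.polyfit(s[:,1],s[:,0],1)[0])))
    h=W[(W[...,0]>.56)&(W[...,0]<.66)&(abs(W[...,1]+.083)<.02)&(W[...,2]>.17)&(W[...,2]<.225)]
    print('hook',len(h),h.min(0).round(3),h.max(0).round(3),np.polyval(np.polyfit(h[:,0],h[:,1],1),[.575,.625]))
    if n=="scene": cv2.imwrite('pics/s4.png',cv2.resize(c['image'][120:280,200:400][:,:,::-1],None,fx=4,fy=3.75,interpolation=cv2.INTER_CUBIC))
```

```text
[ 0.50028457 -0.08857906  0.20895369] [-3.14143173e+00  1.96917342e-04  1.61367347e+00] [-1.17384414 -0.83261341 -5.83329041]
scene 889 0.14368511161412573 261
[ 0.492 -0.126  0.175] [ 0.507 -0.051  0.235] [ 0.502 -0.096  0.196] -2.279993877029366
hook 151 [ 0.576 -0.09   0.192] [ 0.66  -0.076  0.21 ] [-0.08611533 -0.08386569]
top 22 0.15210143564825565 0
hook 39 [ 0.619 -0.084  0.195] [ 0.659 -0.076  0.21 ] [-0.07823293 -0.07947564]
```

View pics/s4.png

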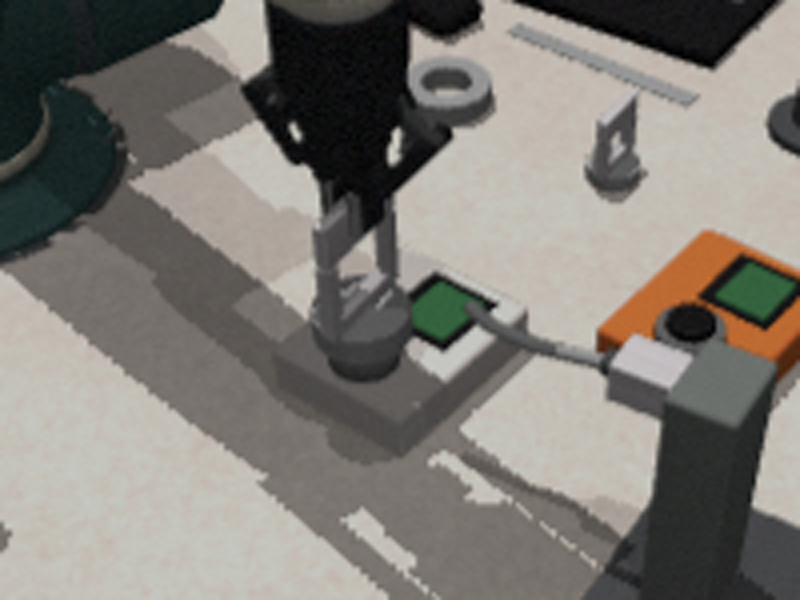

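The weight stands at y ≈ -0.088, in line with the hook tip at crop (470,310), and the window faces the hook. I move in along +x.

{"name": "apply_moves", "arguments": {
  "commands": [
    [0,0,0,0.002,0.02,0,1],
    [0,0,0,0,0.03,0,1],
    [0,0,0,0,0.03,0,1],
    [0,0,0,0,0.03,0,1],
    [0,0,0,0,0.03,0,1],
    [0,0,0,0,0.02,0,1],
    [0,0,0,0,0,0,1]
  ]
}}

```text
time_s: 11.6
ee_pos: [0.5651, -0.0845, 0.2085]
eef_rot: [-3.141, -0.0, 1.616]
ft_force: [-0.4, -0.4, -5.6]
grip_width: 0.099
finger_force: 78.4
```

{"name": "apply_moves", "arguments": {
  "commands": [
    [0,0,0,0.002,0.02,0,1],
    [0,0,0,0,0.03,0,1],
    [0,0,0,0,0.03,0,1],
    [0,0,0,0,0.03,0,1],
    [0,0,0,0,0.03,0,1],
    [0,0,0,0,0.015,0,1],
    [0,0,0,0,0,0,1],
    [0,0,0,0,0,0,1]
  ]
}}

```text
time_s: 12.4
ee_pos: [0.6261, -0.081, 0.2089]
eef_rot: [-3.141, -0.0, 1.615]
ft_force: [0.0, -0.3, -5.4]
grip_width: 0.098
finger_force: 78.4
```

Run:
```python
from h import *
o=arm.observe(); print(o['ee_pos'],o['eef_rot'],o['ft_force'])
c,W=cap("scene")
q=W[(W[...,0]>.58)&(W[...,0]<.67)&(abs(W[...,1]+.083)<.05)&(W[...,2]>.12)&(W[...,2]<.275)]
s=q[(q[:,2]>.17)&(q[:,2]<.185)]; print(q[:,2].min(),s.min(0).round(3),s.max(0).round(3))
cv2.imwrite('pics/s5.png',cv2.resize(c['image'][120:280,230:430][:,:,::-1],None,fx=4,fy=3.75,interpolation=cv2.INTER_CUBIC))
```

```text
[ 0.62609739 -0.08101993  0.20885315] [-3.14117010e+00 -6.38087301e-05  1.61531658e+00] [ 1.67553334e-03 -3.13262315e-01 -5.42499169e+00]
0.14158409918160217 [ 0.618 -0.119  0.17 ] [ 0.636 -0.046  0.185]
```

View pics/s5.png

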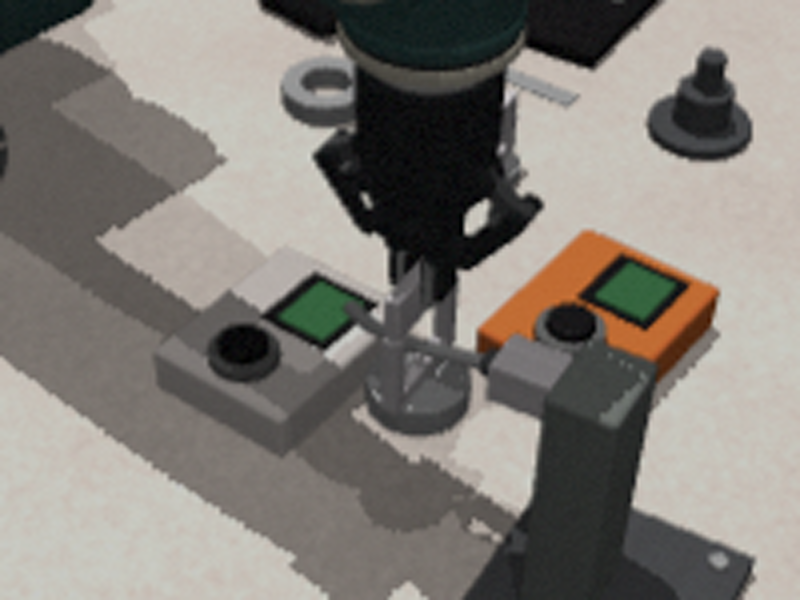

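The hook passes through the window, with its tip at crop (345,310) and its root at (485,362). I lower gently.

{"name": "apply_moves", "arguments": {
  "commands": [
    [0,0,0,0,0,0.01,1],
    [0,0,0,0,0,0.015,1],
    [0,0,0,0,0,0.015,1],
    [0,0,0,0,0,0.01,1],
    [0,0,0,0,0,0.005,1],
    [0,0,0,0,0,0,1]
  ]
}}

```text
time_s: 13.05
ee_pos: [0.6261, -0.081, 0.1866]
eef_rot: [-3.141, -0.0, 1.615]
ft_force: [-0.0, -0.0, -5.5]
grip_width: 0.103
finger_force: 78.4
```

{"name": "apply_moves", "arguments": {
  "commands": [
    [0,0,0,0,0,0.004,1],
    [0,0,0,0,0,0.004,1],
    [0,0,0,0,0,0,1]
  ]
}}

```text
time_s: 13.35
ee_pos: [0.6261, -0.081, 0.1836]
eef_rot: [-3.141, -0.0, 1.615]
ft_force: [0.2, 0.3, -6.3]
grip_width: 0.1
finger_force: 78.4
```

{"name": "apply_moves", "arguments": {
  "commands": [
    [0,0,0,0,0,0.004,1],
    [0,0,0,0,0,0,1]
  ]
}}

```text
time_s: 13.55
ee_pos: [0.6261, -0.081, 0.182]
eef_rot: [-3.141, -0.0, 1.615]
ft_force: [-0.4, 0.3, -5.2]
grip_width: 0.101
finger_force: 78.4
```

{"name": "apply_moves", "arguments": {
  "commands": [
    [0,0,0,0,0,0.003,1],
    [0,0,0,0,0,0,1]
  ]
}}

```text
time_s: 13.75
ee_pos: [0.6261, -0.081, 0.1808]
eef_rot: [-3.141, -0.0, 1.615]
ft_force: [0.3, -0.0, -5.8]
grip_width: 0.098
finger_force: 78.4
```

{"name": "apply_moves", "arguments": {
  "commands": [
    [0,0,0,0,0,0.002,1],
    [0,0,0,0,0,0,1]
  ]
}}

```text
time_s: 13.95
ee_pos: [0.6262, -0.081, 0.1803]
eef_rot: [3.141, 0.0, 1.615]
ft_force: [0.1, -0.7, -4.7]
grip_width: 0.101
finger_force: 78.7
```

{"name": "apply_moves", "arguments": {
  "commands": [
    [0,0,0,0,0,0.002,1],
    [0,0,0,0,0,0,1]
  ]
}}

```text
time_s: 14.15
ee_pos: [0.6264, -0.0811, 0.18]
eef_rot: [3.141, 0.0, 1.615]
ft_force: [-1.5, 0.8, 0.0]
grip_width: 0.096
finger_force: 79.4
```

{"name": "apply_moves", "arguments": {
  "commands": [
    [0,0,0,0,0,0.001,1],
    [0,0,0,0,0,0,1]
  ]
}}

```text
time_s: 14.35
ee_pos: [0.6264, -0.0811, 0.1798]
eef_rot: [3.141, 0.0, 1.615]
ft_force: [-1.2, 0.1, 4.9]
grip_width: 0.1
finger_force: 79.9
```

It is seated. I open part way, to about 30 mm, so the fingers stay clear of the hook and cell, then retreat upwards.

{"name": "apply_moves", "arguments": {
  "commands": [
    [0,0,0,0,0,0,0.7],
    [0,0,0,0,0,0,0.5],
    [0,0,0,0,0,0,0.35],
    [0,0,0,0,0,0,0.35],
    [0,0,0,0,0,0,0.35],
    [0,0,0,0,0,0,0.35]
  ]
}}

```text
time_s: 14.95
ee_pos: [0.6262, -0.081, 0.1789]
eef_rot: [-3.142, 0.0, 1.615]
ft_force: [0.1, 0.0, 0.1]
grip_width: 0.326
finger_force: 0.0
```

{"name": "apply_moves", "arguments": {
  "commands": [
    [0,0,0,0,0,-0.01,0.35],
    [0,0,0,0,0,-0.03,0.35],
    [0,0,0,0,0,-0.05,0.35],
    [0,0,0,0,0,-0.07,0.35],
    [0,0,0,0,0,-0.07,0.35],
    [0,0,0,0,0,-0.07,0.35],
    [0,0,0,0,0,0,0.35]
  ]
}}

```text
time_s: 15.65
ee_pos: [0.6269, -0.0812, 0.3047]
eef_rot: [3.135, 0.001, 1.615]
ft_force: [0.1, -0.5, 0.3]
grip_width: 0.321
finger_force: 0.0
```

Run:
```python
from h import *
o=arm.observe(); print(o['ee_pos'],o['eef_rot'],o['ft_force'])
for n in ("scene","top"):
    c,W=cap(n)
    q=W[(W[...,0]>.57)&(W[...,0]<.67)&(abs(W[...,1]+.083)<.06)&(W[...,2]>.1)&(W[...,2]<.245)]
    b=q[(q[:,2]<.19)&(q[:,2]>.145)]; t=q[q[:,2]>.225]
    print(n,'minz',q[:,2].min().round(4),'maxz',q[:,2].max().round(4))
    for s in (b,t):
        if len(s): print(len(s),s.min(0).round(3),np.median(s,0).round(4),s.max(0).round(3))
    I=c['image'].astype(int)
    k=(I.max(-1)<60)&(W[...,2]>.058)&(W[...,2]<.08)&(abs(W[...,1]+.038)<.03)&(abs(W[...,0]-.46)<.03)
    s=W[k]; print('key',len(s),s.min(0).round(4),np.median(s,0).round(4),s.max(0).round(4))
    if n=="scene": cv2.imwrite('pics/s6.png',cv2.resize(c['image'][120:280,230:430][:,:,::-1],None,fx=4,fy=3.75,interpolation=cv2.INTER_CUBIC))
```

```text
[ 0.62693989 -0.08117197  0.30465977] [3.13526251e+00 1.40014829e-03 1.61528564e+00] [ 0.11601847 -0.52861773  0.26612229]
scene minz 0.1148 maxz 0.2377
182 [ 0.621 -0.12   0.145] [ 0.6296 -0.0941  0.1551] [ 0.635 -0.048  0.19 ]
144 [ 0.618 -0.118  0.225] [ 0.6259 -0.0856  0.2342] [ 0.63  -0.045  0.238]
key 109 [ 0.4395 -0.0583  0.0581] [ 0.4583 -0.0401  0.0657] [ 0.4742 -0.0206  0.0702]
top minz 0.1125 maxz 0.2409
20 [ 0.621 -0.079  0.145] [ 0.6257 -0.0597  0.1494] [ 0.63  -0.044  0.177]
41 [ 0.618 -0.113  0.225] [ 0.6229 -0.0615  0.2352] [ 0.629 -0.046  0.241]Traceback (most recent call last):
  File "<stdin>", line 12, in <module>
    return umr_minimum(a, axis, None, out, keepdims, initial, where)
ValueError: zero-size array to reduction operation minimum which has no identity
```

View pics/s6.png

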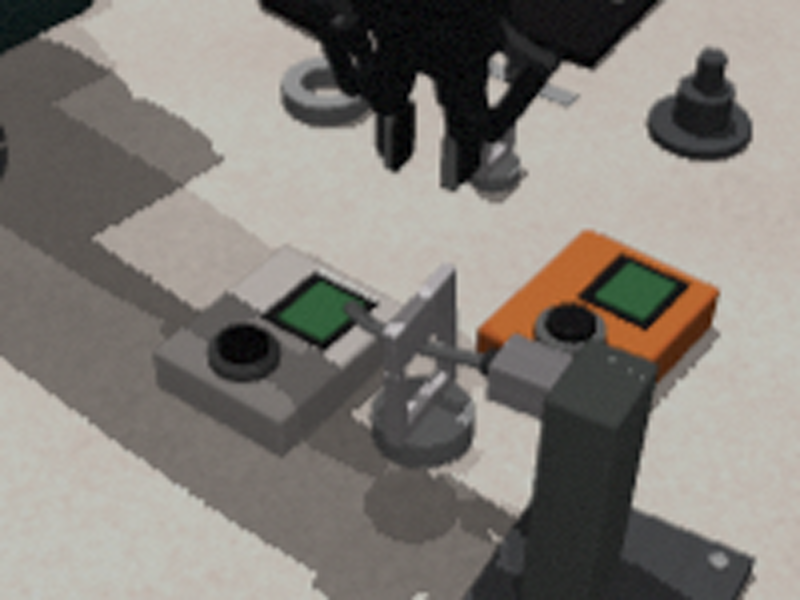

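The weight hangs upright on the hook at crop (420,380): underside 0.115, top 0.237, fingers clear above. The key centre is (0.459, -0.039) with its top at about 0.067. I move over it and shut the fingers.

{"name": "apply_moves", "arguments": {
  "commands": [
    [0,0,0,0.01,-0.03,0,1],
    [0,0,0,0.014,-0.045,0,1],
    [0,0,0,0.02,-0.06,0,1],
    [0,0,0,0.02,-0.06,0,1],
    [0,0,0,0.02,-0.06,0,1],
    [0,0,0,0.02,-0.06,0,1],
    [0,0,0,0.01,-0.05,0,1],
    [0,0,0,0.01,-0.03,0,1],
    [0,0,0,0,-0.02,0,1],
    [0,0,0,0,0,0,1],
    [0,0,0,0,0,0,1]
  ]
}}

```text
time_s: 16.85
ee_pos: [0.4584, -0.039, 0.2988]
eef_rot: [-3.141, -0.0, 1.615]
ft_force: [0.2, 0.5, -0.5]
grip_width: -0.003
finger_force: 0.0
```

{"name": "apply_moves", "arguments": {
  "commands": [
    [0,0,0,0,0,0.06,1],
    [0,0,0,0,0,0.09,1],
    [0,0,0,0,0,0.09,1],
    [0,0,0,0,0,0.09,1],
    [0,0,0,0,0,0.09,1],
    [0,0,0,0,0,0.07,1],
    [0,0,0,0,0,0.05,1],
    [0,0,0,0,0,0.04,1],
    [0,0,0,0,0,0,1],
    [0,0,0,0,0,0,1]
  ]
}}

```text
time_s: 17.85
ee_pos: [0.4585, -0.0389, 0.0675]
eef_rot: [3.142, 0.0, 1.615]
ft_force: [-0.9, 0.0, 0.8]
grip_width: 0.002
finger_force: 0.0
```

{"name": "apply_moves", "arguments": {
  "commands": [
    [0,0,0,0,0,0.03,1],
    [0,0,0,0,0,0.02,1],
    [0,0,0,0,0,0.015,1],
    [0,0,0,0,0,0.005,1],
    [0,0,0,0,0,0,1]
  ]
}}

```text
time_s: 18.35
ee_pos: [0.458, -0.0388, 0.0387]
eef_rot: [-3.141, -0.0, 1.615]
ft_force: [0.3, 0.5, 0.1]
grip_width: -0.001
finger_force: 0.0
```

{"name": "apply_moves", "arguments": {
  "commands": [
    [0,0,0,0,0,0.005,1],
    [0,0,0,0,0,0.005,1],
    [0,0,0,0,0,0,1]
  ]
}}

```text
time_s: 18.65
ee_pos: [0.4581, -0.0388, 0.0349]
eef_rot: [-3.142, -0.0, 1.615]
ft_force: [-0.0, -0.4, 0.1]
grip_width: -0.001
finger_force: 0.0
```

{"name": "apply_moves", "arguments": {
  "commands": [
    [0,0,0,0,0,0.005,1],
    [0,0,0,0,0,0,1]
  ]
}}

```text
time_s: 18.85
ee_pos: [0.4583, -0.0389, 0.033]
eef_rot: [3.141, 0.0, 1.615]
ft_force: [0.3, -0.2, 2.7]
grip_width: -0.001
finger_force: 1.1
```

{"name": "apply_moves", "arguments": {
  "commands": [
    [0,0,0,0,0,0.005,1],
    [0,0,0,0,0,0,1]
  ]
}}

```text
time_s: 19.05
ee_pos: [0.4583, -0.0389, 0.031]
eef_rot: [3.141, 0.0, 1.615]
ft_force: [-0.1, 0.1, 2.9]
grip_width: -0.0
finger_force: 1.7
```

{"name": "apply_moves", "arguments": {
  "commands": [
    [0,0,0,0,0,0.004,1],
    [0,0,0,0,0,0,1]
  ]
}}

```text
time_s: 19.25
ee_pos: [0.4583, -0.0389, 0.0294]
eef_rot: [3.141, 0.0, 1.615]
ft_force: [0.2, -0.1, 4.5]
grip_width: -0.001
finger_force: 2.2
```

{"name": "apply_moves", "arguments": {
  "commands": [
    [0,0,0,0,0,0.003,1],
    [0,0,0,0,0,0,1]
  ]
}}

```text
time_s: 19.45
ee_pos: [0.4583, -0.0389, 0.0287]
eef_rot: [3.141, 0.0, 1.615]
ft_force: [-0.7, -0.5, 8.0]
grip_width: 0.001
finger_force: 4.2
```

{"name": "apply_moves", "arguments": {
  "commands": [
    [0,0,0,0,0,0.002,1],
    [0,0,0,0,0,0,1]
  ]
}}

```text
time_s: 19.65
ee_pos: [0.4584, -0.0389, 0.0285]
eef_rot: [3.141, 0.0, 1.615]
ft_force: [-6.0, 0.9, 16.6]
grip_width: 0.003
finger_force: 8.4
```

The force jump to 16.6 N shows the key is on its stop. I lift off and check.

{"name": "apply_moves", "arguments": {
  "commands": [
    [0,0,0,0,0,0,1],
    [0,0,0,0,0,-0.01,1],
    [0,0,0,0,0,-0.03,1],
    [0,0,0,0,0,-0.06,1],
    [0,0,0,0,0,-0.08,1],
    [0,0,0,0,0,-0.08,1],
    [0,0,0,0,0,-0.08,1],
    [0,0,0,0,0,-0.06,1],
    [0,0,0,0,0,0,1],
    [0,0,0,0,0,0,1]
  ]
}}

```text
time_s: 20.65
ee_pos: [0.4581, -0.0388, 0.1876]
eef_rot: [3.141, 0.0, 1.615]
ft_force: [0.4, -0.1, -0.3]
grip_width: 0.0
finger_force: 0.0
```

Run:
```python
from h import *
o=arm.observe(); print(o['time_s'],o['ee_pos'],o['ft_force'])
c,W=cap("scene"); I=c['image'].astype(int)
q=W[(W[...,0]>.57)&(W[...,0]<.67)&(abs(W[...,1]+.083)<.06)&(W[...,2]>.1)&(W[...,2]<.245)]
t=q[q[:,2]>.225]; print(q[:,2].min(),q[:,2].max(),t.min(0).round(3),t.max(0).round(3))
k=(I.max(-1)<60)&(W[...,2]>.05)&(W[...,2]<.08)&(abs(W[...,1]+.039)<.025)&(abs(W[...,0]-.459)<.025)
s=W[k]; print('key',len(s),np.median(s,0).round(4))
```

```text
20.65 [ 0.45806063 -0.03884885  0.18757319] [ 0.39523026 -0.07942578 -0.26186861]
0.11216583112548772 0.23810777467121247 [ 0.618 -0.118  0.225] [ 0.631 -0.046  0.238]
key 167 [ 0.4603 -0.0451  0.0636]
```

```bash
python3 -c "
from cell import arm
print(arm.close_job())"
```

```text
the job is handed in; nothing more can be done
None
```

The large weight hangs released and upright in the dip of the hook, the key was pressed to its stop and released, and the job is handed in at about 21 s; the key's return was not measured directly, and no verdict came back.

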